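# Unsnap the toothbrush stand's slotted insert and stand it in the soap box

## Robot

A 6-joint arm with a two-finger parallel gripper is mounted at the origin on the work surface. World frame = base frame: x ahead of the robot, y to its left, z up, the work surface at z = 0. Lengths are in mm, angles in degrees, forces in N, time in s.
With the tool pointing down it reaches from about 300 to 850 mm from the base axis. Payload 4.2 kg.
Tool frame: the origin (TCP) lies on the centre line of the jaws, within the pads' length; the fingertips stand 14 mm ahead of it and the grasp point (between the pads) lies 5 mm behind it; z points along the fingers, y is the line along which they close (so a half turn about z gives the same grasp; the last joint's range is limited). The gripper opens to 91 mm and grips with 3 to 60 N. Pads are 32 mm wide; open, the fingers measure 118 mm over their backs; the gripper's body (76 mm by 178 mm) begins 60 mm behind the grasp point.
Start: joints at [-77.98, 18.312, 89.639, -0, 72.044, -1.146], TCP at [130.977, -559.902, 194.776] pointing down, gripper open.
Joint ranges: [-177.97, 177.97], [-48.28, 115.42], [12.27, 149.76], [-77.06, 257.06], [2.81, 150.46], [-146.56, 146.56]. Speed limits (degrees/s): [147.25, 147.25, 180, 180, 180, 180].

## Interface

Orientations are given as [roll, pitch, yaw] about the fixed x, y, z axes, in that order (R = Rz(yaw) Ry(pitch) Rx(roll)).
In Python, from workcell import env gives the robot as it stands.
- The arm moves only by the tool arm_command, never from a script. Its argument "motion" is a list of rows, each an object with "offset": the shift along the tool's x, y, z in m, a list of three; "spin": the turn about the tool's z in rad. In form: [{"offset": [tx, ty, tz], "spin": spin}, ...]. A call has 1 to 5 rows; each row shifts and turns the commanded pose from where the row before left it, along the tool's axes as they then stand; what a row does not reach is not made up. A row lasts 1/8 s, in which the tool goes at most 62.5 mm and 10.7 degrees, less where a joint would pass 70% of its speed; a pose out of reach is approached as far as the arm can. A call with a gripper value outside its range is refused whole. "jaw" is the finger opening in m, from 0 to 0.0912, set as the call begins (left out, the last holds). The fingers move at their own pace and stop on an object; "newtons" is the grip in N (left out, the last holds). Time passes only in rows, so rows that do not move let the fingers close. It gives the time, the measured TCP pose, the force, the opening and the grip force at its end, in the units of the state.
- env.state(): the state, without advancing time (a new reading comes with each control period).
- env.grab_frame(name): name is "scene" or "top" or "wrist"; returns (picture, depth): 400x640x3 uint8, blue, green, red; 400x640 float32, mm along the optical axis (not along the pixel's ray), 0 where there is no reading.
- env.camera_model(name): a dict with "fx", "fy", "cx", "cy" (pixels), "eye" and "rotation" of the camera in the world; the wrist camera has in their place "hand_eye" (4x4, takes a point from camera to tool coordinates, whose origin is the TCP and whose axes are the flange's). Camera axes: x right, y down, z forward; pixel columns grow to the right and rows downward; lengths in mm; the calibration is good to about 2 mm. A picture is of the moment at which its call begins: read the wrist's pose just before it. camera_model takes no time and is no camera call.
- env.job_done(): hands the job in; it is judged then, once.
Trained networks look in the newest picture that a camera, given by its name, has taken for a name from the list of things; names that differ only in an ending like _2 or _b are one class to them, and where a whole thing is asked for, a point or a joint stands for the part that bears it (a point fixed in the world has none). Each returns a list of dicts, best first, with "score" (0 to 1); they miss things now and then, are a little off and sometimes report something else, mostly with a low value. They report only what shows in the picture. A call takes as long as a camera call. They do not tell look-alikes from the thing itself.
- env.boxes_of(camera, target): "bbox" ([left, top, right, bottom] in pixels, round what is visible of it).
- env.pinpoint(camera, target): "location" ([column, row] in pixels: a listed point, or the origin of a listed thing).
The state is a dict: "time_s": time; "qpos": joint angles; "qvel": joint speeds; "effort": joint torques, N m; "ee_pos": TCP position; "ee_rot": TCP orientation; "force": force on the tool from outside, world axes, zero at the start; "torque": the same for the moment, N m; "gripper_width": finger opening in mm; "gripper_force": force on a finger pad.
Only numpy, scipy, OpenCV 4.12 (cv2) and the standard library are available. Lean on these libraries where they do the work, as an engineer would, in place of code of your own. Each camera call takes 0.05 s, during which the arm holds its last target. There are 200 camera calls.

## Task

The toothbrush stand needs a clean: pinch the sprung snap tab of its white slotted insert towards the fixed lug opposite, with a modest squeeze, and while keeping it pressed lift the insert straight up out of the stand without tugging at the catch or forcing it against the stand. Then lower the insert gently into the empty soap box, lined up with the box, until you feel it stand on the drain grid inside, and only then let go, so that it is left standing level in there with its tab sprung back. Leave the soap box where it is and the other things on the shelf alone.

Things in the scene. Friction and masses are not known exactly. Their poses are not given: they have to be found in the camera images.
- stand: Toothbrush stand: grey hard-silicone open-topped box fixed to the shelf, 62 (its x) x 120 (its y) x 95 mm tall, walls 6 mm. Origin: centre of its underside; z up. The slotted insert sits latched in its mouth, same axes, with about 2 mm of sideways play all round and its origin 66 mm above the stand's origin.
- latch_window (a point): Window in the stand's +x wall, 32 mm wide (y), from 70 to 82 mm up; this point is the bottom edge of the lip above it, at the wall's inner face (25 mm to +x of the stand's centre). The insert's catch hooks 4 mm under this lip, with 2 mm of play up and down.
- slot_insert: White plastic insert, loose, about 150 g: plate 46 (x) x 104 (y) x 5 mm with a row of five slots, on four legs. Origin: centre, at the foot of the legs; plate from 22 to 27 mm above it (top 2 mm below the stand's rim). Two grips rise 32 mm above the plate: a fixed lug at its -x edge, the snap tab at +x; outer faces 44 mm apart with the tab out, 36 mm fully pressed.
- lug_face (a point): Middle of the outer (-x) face of the insert's fixed lug: upright plate 36 mm wide (y), 32 mm tall, 5 mm thick; 22 mm to -x of the insert's centre and 43 mm above its origin. As the tab gives and the lug does not, fingers should be centred between lug and pressed tab (4 mm to the lug's side of the middle), or the insert is shoved against the stand.
- snap_tab: Sprung snap tab: ribbed upright plate, narrower than the lug, 22 mm wide (y), 32 mm tall, 5 mm thick. Origin: middle of its outer (+x) face, 22 mm to +x of the insert's centre, 43 mm above the insert's origin when out. Slides inward (insert -x, to the lug) up to 8 mm against a spring: 5.5 N to start, 0.9 N more per mm, 12.5 N at the stop. Breaks above 25 N.
- catch_tip (a point): Tip of the catch on the snap tab, moving with it: below the plate, 29 mm to +x of the insert's centre and 11 mm above the insert's origin when the tab is out, 6 mm tall. It clears the stand's lip once the tab is 4 mm in (6 mm if the insert has been shoved towards the tab's side). Until then pulling up strains it: it stands 18 N.
- soap_box: Empty open soap box of cream plastic, loose, about 160 g, 80 (its x) x 120 (its y) x 36 mm tall, walls and floor 4 mm, inside 72 x 112 mm. Origin: centre of its underside. The insert fits inside with its long side along the box's long side, either way round, 4 mm to spare at each end. Pressing the insert on the box or its grid with over 20 N cracks it.
- soap_box_in (a point): Centre of the soap box's solid inner floor, 4 mm above its underside; same axes as the box. Above it a stiff flat slatted drain grid is push-fitted across the box; its top lies 5 to 14 mm above this floor, differently each time, and is not measured: it has to be found by feel as the insert is lowered onto it.
- tumbler: Steel tumbler, 72 mm across, 95 mm tall, loose bystander; origin at the centre of its underside.
- tongue_cleaner: Orange tongue cleaner lying flat, about 160 mm long, 8 mm thick, loose bystander between stand and soap box; origin in the handle's line, about 70 mm from the handle's end.
- mouthwash: Green mouthwash bottle, 64 mm across, 170 mm tall, loose bystander; origin at the centre of its underside.
- cream_jar: White ceramic cream jar, 60 mm across, 50 mm tall, loose bystander; origin at the centre of its underside.
- brush_a: Grey toothbrush lying flat, 190 mm long, loose bystander; origin near its middle.
- brush_b: Green toothbrush lying flat, 190 mm long, loose bystander; origin near its middle.
Not all that is in view belongs to the job. What is shaped like the soap_box but black or turquoise is not meant.

How it is judged:
By the outcome, as a careful person would: the job done as asked, in the order asked, and still so for the second after the job is handed in, with the robot touching nothing.
It also fails if it takes over 58 s, if anything falls off the work surface, if the arm or the gripper's body presses on something with over 40 N, if the wrist force passes 120 N, or if a joint passes its speed limit or range.

## Working session

There is one attempt and no reset: what is moved stays moved. The work goes in short steps, Python scripts to look and compute and a tool call to move; the robot and the scene stay as the last step left them, time stands still between calls to the robot, and variables do not carry over. Pictures are saved under pics/ and viewed, at most 10 in all, crops included, and the job is handed in when it is done.

Besides the shell and the picture viewer there is one more tool, called as name(argument=value, ...) on one line, values as JSON. arm_command: Moves the arm, as the interface text tells. Its arguments: {"type":"object","properties":{"motion":{"type":"array"},"jaw":{"type":"number"},"newtons":{"type":"number"}},"required":["motion"]}

```bash
mkdir -p pics; cat > h.py <<'E'
import numpy as np, cv2
from scipy.spatial.transform import Rotation as Ro
from workcell import env
def cam(n,st=None):
    c=env.camera_model(n)
    if 'hand_eye' in c:
        st=st or env.state(); H=np.array(c['hand_eye']); T=np.eye(4)
        T[:3,:3]=Ro.from_euler('xyz',st['ee_rot'],degrees=True).as_matrix(); T[:3,3]=st['ee_pos']
        M=T@H; return c,M[:3,:3],M[:3,3]
    return c,np.array(c['rotation']).reshape(3,3),np.array(c['eye'])
def ray(n,p,st=None):
    c,R,e=cam(n,st); d=R@np.array([(p[0]-c['cx'])/c['fx'],(p[1]-c['cy'])/c['fy'],1.]); return e,d
def at_z(n,p,z,st=None):
    e,d=ray(n,p,st); return e+d*(z-e[2])/d[2]
def at_d(n,p,dep,st=None):
    e,d=ray(n,p,st); return e+d*dep
def cloud(n,dep,st=None):
    c,R,e=cam(n,st); v,u=np.mgrid[:400,:640]
    P=np.stack([(u-c['cx'])/c['fx'],(v-c['cy'])/c['fy'],np.ones(u.shape)],-1)*dep[...,None]
    W=P@R.T+e; W[dep==0]=np.nan; return W
E
python3 - <<'E'
from h import *
np.set_printoptions(precision=1,suppress=True)
s=env.state(); print(s['ee_rot'],s['time_s'])
ims=[]
for n in ['scene','top']:
    im,d=env.grab_frame(n); cv2.imwrite(f'pics/{n}0.png',im); np.save(f'{n}0.npy',d)
    for t in ['stand','slot_insert','lug_face','snap_tab','soap_box','soap_box_in','tumbler']:
        for r in env.pinpoint(n,t)[:3]:
            p=r['location']; v=d[int(p[1]),int(p[0])]
            print(n,t,round(r['score'],2),np.array(p),at_d(n,p,v) if v else None)
    print(n,cam(n)[2],cam(n)[1][:,2])
E
```

```text
[-179.9   -0.    13.2] 0.0Traceback (most recent call last):
  File "<stdin>", line 10, in <module>
  File "h.py", line 16, in at_d
    e,d=ray(n,p,st); return e+d*dep
        ~~~^^^^^^^^
  File "h.py", line 12, in ray
    c,R,e=cam(n,st); d=R@np.array([(p[0]-c['cx'])/c['fx'],(p[1]-c['cy'])/c['fy'],1.]); return e,d
          ~~~^^^^^^
  File "h.py", line 10, in cam
    return c,np.array(c['rotation']).reshape(3,3),np.array(c['eye'])
             ~~~~~~~~~~~~~~~~~~~~~~~~~~~~~~~^^^^^
ValueError: cannot reshape array of size 3 into shape (3,3)
```

```bash
sed -i "s/np.array(c\['rotation'\]).reshape(3,3)/Ro.from_euler('xyz',c['rotation'],degrees=True).as_matrix()/" h.py
python3 - <<'E'
from h import *
np.set_printoptions(precision=1,suppress=True)
for n in ['scene','top','wrist']: print(n,env.camera_model(n))
for n in ['scene','top']:
    im,d=env.grab_frame(n); cv2.imwrite(f'pics/{n}0.png',im); np.save(f'{n}0.npy',d)
    for t in ['stand','slot_insert','lug_face','snap_tab','soap_box','soap_box_in','tumbler']:
        for r in env.pinpoint(n,t)[:3]:
            p=r['location']; v=d[int(p[1]),int(p[0])]
            print(n,t,round(r['score'],2),np.array(p),at_d(n,p,v) if v else None)
E
```

```text
scene {'fx': 501.9755768287577, 'fy': 501.9755768287577, 'cx': 313.23798608201986, 'cy': 185.19772211542437, 'eye': array([1216.3,  699.7,  912.8]), 'rotation': array([-130.5,   -0.2,  134.1])}
top {'fx': 473.65453615111596, 'fy': 473.65453615111596, 'cx': 326.5651265424548, 'cy': 204.57693130129968, 'eye': array([ 410.9,   35. , 1138.7]), 'rotation': array([-172.1,   -1.4,  -90.2])}
wrist {'fx': 333.30460766908357, 'fy': 333.30460766908357, 'cx': 316.0346331993706, 'cy': 201.82891132843994, 'hand_eye': array([[   0. ,   -1. ,   -0.3,   80.5],
       [   1. ,    0. ,    0. ,   -0.5],
       [  -0. ,   -0.3,    1. , -189.6],
       [   0. ,    0. ,    0. ,    1. ]])}
scene stand 0.78 [251.8 173.9] [ 585.5 -135.    70. ]
scene slot_insert 0.85 [246.4 159.5] [ 571.6 -171.    91.1]
scene lug_face 0.61 [255.4 142.4] [ 530.1 -178.8  122.2]
scene lug_face 0.37 [358.7 244.9] [530.5 195.    0.8]
scene snap_tab 0.46 [244.1 149.1] [ 529.8 -233.1   71.7]
scene soap_box 0.86 [426.7 290.4] [532.1 395.1   4. ]
scene soap_box 0.78 [379.8 192.3] [341.5 111.    2.7]
scene soap_box 0.72 [358.4 245.9] [535.7 198.2   3.7]
scene soap_box_in 0.95 [358.2 246.9] [535.4 197.6  -0.6]
scene soap_box_in 0.74 [427.3 285.5] [521.2 388.9   5.9]
scene soap_box_in 0.71 [378.7 189.5] [336.9 103.3   5.3]
scene tumbler 0.63 [296.4 300. ] [770.1 221.5  35. ]
top stand 0.77 [411.8 213.7] [ 536.  -182.1   93.2]
top slot_insert 0.7 [414.6 209.9] [ 544.7 -188.9   92. ]
top lug_face 0.56 [418.8 216.1] [ 527.2 -191.1  122.8]
top snap_tab 0.6 [421.1 195. ] [ 593.7 -226.3   -2.7]
top soap_box 0.87 [168.4 226.8] [514.9 382.7   5.8]
top soap_box 0.85 [243.1 222.6] [525.3 206.5   1.7]
top soap_box 0.82 [283.6 302.9] [336.  107.3   6.5]
top soap_box_in 0.88 [166.7 225. ] [518.6 384.9  12.3]
top soap_box_in 0.63 [244.  220.1] [529.9 202.4  15.5]
top soap_box_in 0.62 [284.2 305.4] [330.1 106.    4. ]
top tumbler 0.58 [250.1 133.8] [718.8 181.5  91.6]
```

View pics/top0.png

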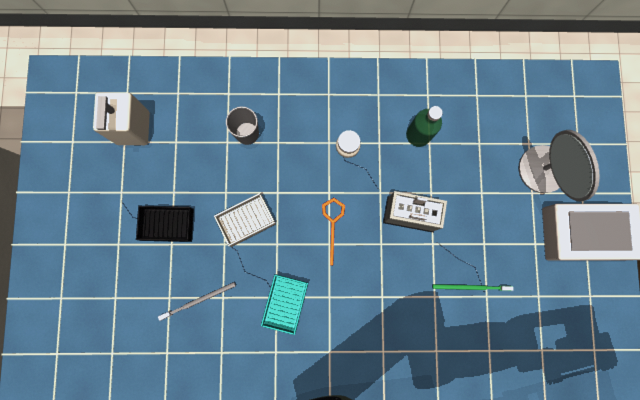

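View pics/scene0.png

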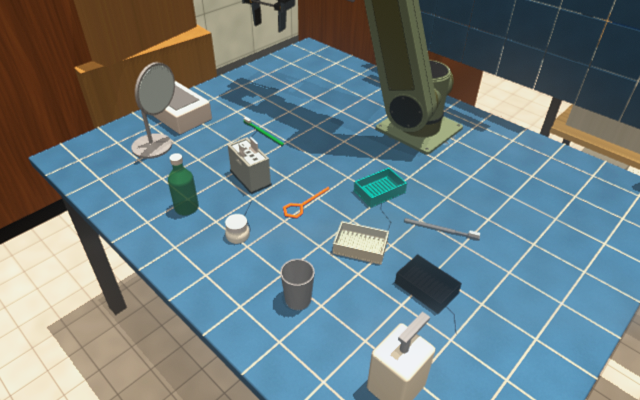

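```bash
python3 - <<'E'
from h import *
np.set_printoptions(precision=1,suppress=True)
d=np.load('top0.npy'); W=cloud('top',d)
for nm,c,z0,z1,r in [('stand',(540,-188),80,105,90),('lugs',(540,-188),110,140,80),('box',(528,204),26,46,90),('boxall',(528,204),8,46,90)]:
    m=(W[...,2]>z0)&(W[...,2]<z1)&(np.hypot(W[...,0]-c[0],W[...,1]-c[1])<r)
    P=W[m]; print(nm,m.sum(),np.percentile(P[:,2],[5,50,95]),cv2.minAreaRect(P[:,:2].astype(np.float32)))
    if nm=='lugs': print(P)
print(env.state()['time_s'])
E
```

```text
stand 1262 [85.8 93.4 97.5] ((546.0150146484375, -195.88307189941406), (120.8871841430664, 63.485103607177734), 79.67231750488281)
lugs 97 [111.6 123.8 127.8] ((545.8846435546875, -194.80584716796875), (36.573909759521484, 44.378387451171875), 79.88958740234375)
[[ 569.2 -188.5  122.4]
 [ 569.2 -190.6  122.7]
 [ 568.8 -192.3  124.9]
 [ 568.  -187.6  116.1]
 [ 566.8 -188.1  123.8]
 [ 566.7 -190.2  124.1]
 [ 566.4 -192.   126.2]
 [ 567.  -195.   122.2]
 [ 566.5 -196.4  125.8]
 [ 566.4 -198.5  126.3]
 [ 566.3 -200.5  127. ]
 [ 566.3 -202.7  127. ]
 [ 566.  -188.   114.1]
 [ 564.4 -187.8  124.9]
 [ 564.3 -189.8  125.8]
 [ 564.  -191.5  127.8]
 [ 564.1 -193.8  127.3]
 [ 564.5 -196.7  124.2]
 [ 564.3 -198.6  125.7]
 [ 564.4 -200.9  125.1]
 [ 564.9 -203.8  121.8]
 [ 564.1 -204.8  127.1]
 [ 563.7 -206.3  130. ]
 [ 564.1 -209.2  127.1]
 [ 564.3 -188.6  110.7]
 [ 564.3 -190.8  111.1]
 [ 563.2 -191.4  118.1]
 [ 563.6 -194.1  116. ]
 [ 563.5 -196.2  116.3]
 [ 562.5 -196.8  123.3]
 [ 562.6 -199.2  122.7]
 [ 562.6 -201.4  122.5]
 [ 562.7 -203.8  121.9]
 [ 562.2 -205.2  125.2]
 [ 561.9 -206.9  127.
[... 1054 characters left out ...]
5.8]
 [ 524.9 -203.7  126.3]
 [ 524.7 -205.5  128.1]
 [ 524.8 -208.   126.6]
 [ 524.4 -189.7  110.6]
 [ 524.2 -191.6  112.2]
 [ 523.9 -193.1  115.3]
 [ 523.8 -195.1  116.2]
 [ 523.9 -197.5  115.4]
 [ 523.3 -198.4  120.8]
 [ 522.6 -199.2  126.9]
 [ 522.7 -201.5  126.1]
 [ 523.1 -204.5  122.8]
 [ 522.7 -205.9  126. ]
 [ 523.3 -209.4  120.7]
 [ 522.1 -202.6  111.7]
 [ 521.7 -204.   115.3]
 [ 521.9 -206.6  113.7]
 [ 521.3 -207.4  119.3]]
box 368 [28.3 35.7 39.5] ((530.818603515625, 199.91531372070312), (80.90654754638672, 120.19344329833984), 27.284164428710938)
boxall 1355 [ 9.1 13.8 37.7] ((534.8223266601562, 202.1439208984375), (100.67501068115234, 125.68785858154297), 32.939579010009766)
0.9
```

arm_command(motion=[{"offset":[0.048,-0.026,0],"spin":0},{"offset":[0.048,-0.026,0],"spin":0},{"offset":[0.048,-0.026,0],"spin":0},{"offset":[0.048,-0.026,0],"spin":0},{"offset":[0.048,-0.026,0],"spin":0}], jaw=0.07, newtons=15)

```text
time_s: 1.52
ee_pos: [336.3, -377.4, 195.0]
ee_rot: [180.0, -0.0, 13.2]
force: [0.6, 0.2, -0.2]
gripper_width: 70.0
gripper_force: 0.0
```

arm_command(motion=[{"offset":[0.048,-0.026,0],"spin":0},{"offset":[0.048,-0.026,0],"spin":0},{"offset":[0.048,-0.026,0],"spin":0},{"offset":[0.048,-0.026,0],"spin":0},{"offset":[0.048,-0.026,0],"spin":0}])

```text
time_s: 2.15
ee_pos: [540.4, -196.1, 194.9]
ee_rot: [180.0, -0.0, 13.2]
force: [0.3, -0.6, 0.1]
gripper_width: 70.1
gripper_force: 0.0
```

arm_command(motion=[{"offset":[0,0,0],"spin":-0.17},{"offset":[0,0,0],"spin":-0.17},{"offset":[0,0,0],"spin":-0.17},{"offset":[0,0,0],"spin":-0.17},{"offset":[0,0,0],"spin":-0.17}])

```text
time_s: 2.78
ee_pos: [539.2, -197.4, 194.7]
ee_rot: [180.0, 0.0, 62.2]
force: [-0.7, 0.3, 0.6]
gripper_width: 70.0
gripper_force: 0.0
```

arm_command(motion=[{"offset":[0,0,0],"spin":-0.17},{"offset":[0,0,0],"spin":-0.14},{"offset":[0,0,0],"spin":0}])

```text
time_s: 3.15
ee_pos: [539.1, -197.4, 194.7]
ee_rot: [-180.0, 0.0, 79.5]
force: [0.0, -0.2, -0.5]
gripper_width: 70.2
gripper_force: 0.0
```

```bash
python3 - <<'E'
from h import *
np.set_printoptions(precision=1,suppress=True)
s=env.state(); im,d=env.grab_frame('wrist'); cv2.imwrite('pics/w1.png',im)
for t,z in [('lug_face',109),('snap_tab',109),('slot_insert',66),('stand',0)]:
    for r in env.pinpoint('wrist',t)[:2]: print(t,round(r['score'],2),np.array(r['location']),at_z('wrist',r['location'],z,s))
W=cloud('wrist',d,s); c=(546,-195)
np.save('w1.npy',W)
def part(nm,m):
    P=W[m]; print(nm,m.sum(),np.percentile(P[:,2],[5,50,95]),cv2.minAreaRect(P[:,:2].astype(np.float32)))
near=np.hypot(W[...,0]-c[0],W[...,1]-c[1])<80; Z=W[...,2]
part('rim',near&(Z>91)&(Z<99)); L=near&(Z>121)&(Z<129)
part('grips',L); part('lug',L&(W[...,0]<545)); part('tab',L&(W[...,0]>545))
print(env.state()['time_s'])
E
```

```text
lug_face 0.73 [300.5 197.2] [ 527.7 -191.1  109. ]
snap_tab 0.9 [353.1 193.4] [ 572.5 -195.9  109. ]
snap_tab 0.28 [323.8 185.9] [ 549.1 -184.9  109. ]
slot_insert 0.89 [323.5 183.6] [ 548.4 -192.9   66. ]
stand 0.94 [322.5 172.6] [ 548.2 -195.1    0. ]
rim 6529 [91.5 93.1 95.2] ((548.6417236328125, -196.3011932373047), (120.54702758789062, 62.14119338989258), 79.34808349609375)
grips 436 [123.  124.4 125.5] ((548.5711059570312, -194.664794921875), (35.638057708740234, 43.49017333984375), 78.82965087890625)
lug 254 [123.2 124.4 125.4] ((529.2847290039062, -190.85635375976562), (35.638057708740234, 4.17254638671875), 78.82965087890625)
tab 182 [122.7 124.4 125.6] ((567.3457641601562, -198.1586151123047), (22.426977157592773, 5.062893390655518), 79.55274200439453)
3.4
```

View pics/w1.png

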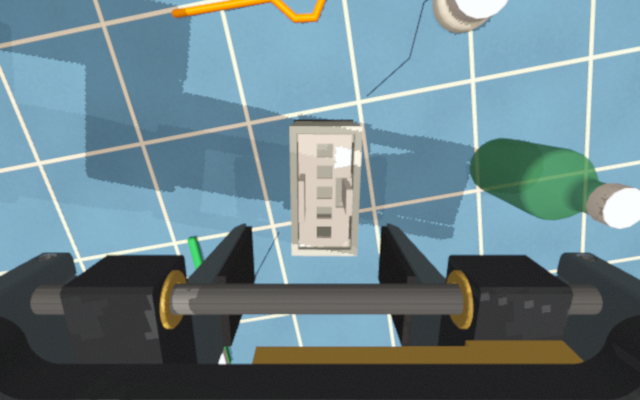

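arm_command(motion=[{"offset":[0.004,0.004,0.025],"spin":0},{"offset":[0,0,0.025],"spin":0},{"offset":[0,0,0.02],"spin":0},{"offset":[0,0,0],"spin":0}])

```text
time_s: 3.9
ee_pos: [542.7, -193.8, 123.3]
ee_rot: [-179.8, -0.0, 79.6]
force: [-0.0, -0.2, 0.5]
gripper_width: 70.3
gripper_force: 0.0
```

```bash
cat > w.py <<'E'
from h import *
import sys
np.set_printoptions(precision=1,suppress=True)
s=env.state(); im,d=env.grab_frame('wrist'); cv2.imwrite('pics/%s.png'%sys.argv[1],im)
W=cloud('wrist',d,s); R=Ro.from_euler('xyz',s['ee_rot'],degrees=True).as_matrix()
T=(W-np.array(s['ee_pos']))@R   # tool coords
np.save('T.npy',T); np.save('W.npy',W)
print(s['ee_pos'],s['ee_rot'],s['force'],s['gripper_width'])
near=(abs(T[...,0])<70)&(abs(T[...,1])<70); Z=W[...,2]
for nm,m in [('rim',near&(Z>91)&(Z<97.5)),('lug',near&(Z>121)&(Z<128)&(abs(T[...,0])<25)&(T[...,1]<0)&(T[...,1]>-30)),('tab',near&(Z>121)&(Z<128)&(abs(T[...,0])<25)&(T[...,1]>0)&(T[...,1]<30))]:
    if m.sum()>5: print(nm,m.sum(),cv2.minAreaRect(T[m][:,:2].astype(np.float32)),np.percentile(T[m],[2,98],axis=0).ravel())
E
python3 w.py w2; python3 - <<'E'
from h import *
T=np.load('T.npy')
np.set_printoptions(precision=1,suppress=True,linewidth=150)
# finger pads: points in tool near z -20..14, |y| 25..60
for z0,z1 in [(-50,-30),(-30,-10),(-10,16)]:
  for sg in (-1,1):
    m=(T[...,2]>z0)&(T[...,2]<z1)&(abs(T[...,0])<20)&(sg*T[...,1]>28)&(sg*T[...,1]<60)
    if m.sum()>5: print(z0,sg,m.sum(),np.percentile(T[m],[2,50,98],axis=0).ravel())
E
```

```text
[ 542.7 -193.8  123.3] [-179.8   -0.    79.6] [-0.  -0.2  0.5] 70.30173091730043
rim 9234 ((6.194522857666016, 6.355154037475586), (105.67033386230469, 62.288917541503906), 0.2108467072248459) [-44.1 -23.9  27.7  58.2  36.4  31.9]
lug 464 ((0.3871917724609375, -13.915470123291016), (36.361366271972656, 5.095884799957275), 0.9247703552246094) [-16.7 -16.4  -2.2  18.  -11.5   1.4]
tab 312 ((0.09003353118896484, 24.91259002685547), (22.364774703979492, 5.146790981292725), 0.18029917776584625) [-10.5  22.4  -2.5  11.   27.4   1.6]
-50 -1 740 [ -6.5 -43.3 -49.7  15.9 -34.2 -40.2  19.  -33.8 -30.4]
-50 1 740 [ -6.9  36.  -49.6  16.   36.4 -40.3  19.   45.7 -30.3]
-30 -1 350 [-12.8 -41.7 -29.8  10.5 -34.1 -24.7  18.9 -33.8 -18.8]
-30 1 353 [-13.6  36.  -29.8  10.5  36.4 -24.7  18.9  43.9 -18.5]
```

View pics/w2.png

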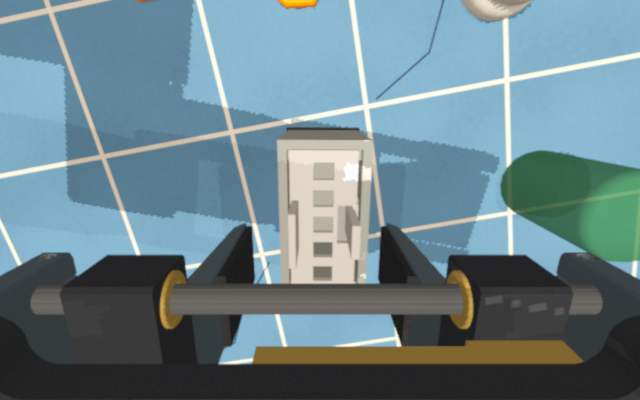

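arm_command(motion=[{"offset":[0,0.0004,0.0045],"spin":0},{"offset":[0,0,0.0045],"spin":0},{"offset":[0,0,0],"spin":0}], jaw=0.054, newtons=15)

```text
time_s: 4.32
ee_pos: [544.1, -194.2, 115.7]
ee_rot: [-180.0, 0.0, 79.6]
force: [-0.4, -0.0, 0.1]
gripper_width: 54.2
gripper_force: 0.0
```

arm_command(motion=[{"offset":[0,0,0],"spin":0},{"offset":[0,0,0],"spin":0}], jaw=0.046)

```text
time_s: 4.58
ee_pos: [544.3, -194.3, 116.0]
ee_rot: [180.0, 0.0, 79.6]
force: [-0.4, -0.5, -0.2]
gripper_width: 46.1
gripper_force: 0.0
```

arm_command(motion=[{"offset":[0,0,0],"spin":0},{"offset":[0,0,0],"spin":0}], jaw=0.04)

```text
time_s: 4.82
ee_pos: [544.2, -194.3, 115.8]
ee_rot: [180.0, 0.0, 79.6]
force: [0.5, 0.4, -0.4]
gripper_width: 40.2
gripper_force: 0.0
```

```bash
python3 w.py w3; python3 - <<'E'
import cv2; im=cv2.imread('pics/w3.png')[110:350,180:460]; cv2.imwrite('pics/w3c.png',cv2.resize(im,None,fx=2.4,fy=2.4))
E
```

```text
[ 544.2 -194.3  115.8] [180.    0.   79.6] [ 0.5  0.4 -0.4] 40.15086066094761
rim 8712 ((8.506698608398438, 4.486379623413086), (101.44760131835938, 62.373023986816406), 0.32415470480918884) [-39.1 -25.   20.2  58.4  34.4  24.4]
lug 500 ((0.5704784393310547, -15.619829177856445), (36.22732925415039, 5.125545024871826), 0.17082306742668152) [-16.5 -17.9  -9.8  18.1 -13.1  -6.4]
tab 124 ((0.33538246154785156, 21.65177345275879), (22.34328842163086, 1.8240842819213867), 0.5653918385505676) [-10.3  20.8 -10.2  11.1  22.5  -5.5]
```

View pics/w3c.png

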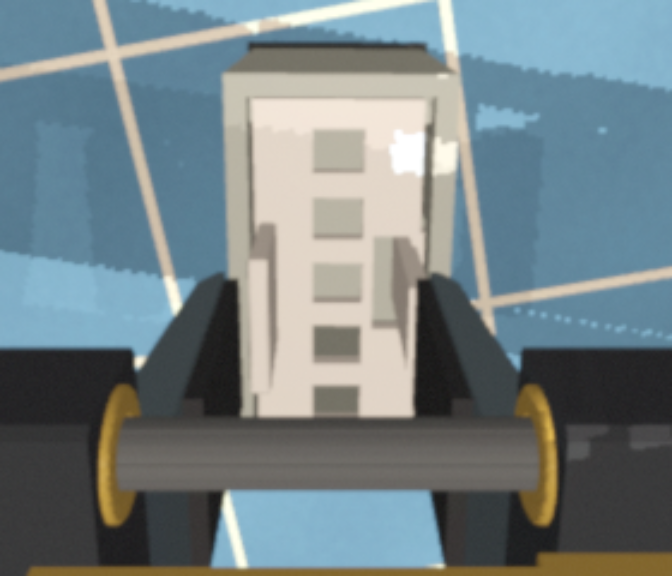

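```bash
python3 - <<'E'
import numpy as np
T=np.load('T.npy'); np.set_printoptions(precision=0,suppress=True,linewidth=220)
for v in (205,215,225,232,240,250):
    print(v); u=np.arange(276,372,3 if v!=225 else 1)
    sel=[(round(float(T[v,k,0])),round(float(T[v,k,1]),1),round(float(T[v,k,2]))) for k in range(276,372,2)]
    out=[];
    for q in sel:
        out.append(q)
    print(*[f"{a}/{b}/{c}" for a,b,c in out])
E
```

```text
205Traceback (most recent call last):
  File "<stdin>", line 5, in <module>
ValueError: cannot convert float NaN to integer
```

```bash
python3 - <<'E'
import numpy as np
T=np.load('T.npy')
for v in (212,222,230,238,246,254):
    print(v,*[f"{T[v,k,0]:.0f}/{T[v,k,1]:.1f}/{T[v,k,2]:.0f}" for k in range(272,374,2)])
E
```

```text
212 -19/-41.4/115 -19/-39.7/117 12/-25.7/22 12/-24.4/22 12/-23.1/21 12/-21.7/21 12/-20.3/20 18/-17.2/1 18/-16.0/1 19/-14.7/-0 18/-13.6/1 15/-13.1/11 11/-12.6/24 11/-11.2/23 11/-9.9/23 11/-8.5/24 11/-7.2/24 11/-5.8/23 11/-4.5/23 11/-3.2/24 12/-1.8/21 11/-0.5/23 11/0.9/24 11/2.2/23 11/3.6/23 11/4.9/23 11/6.2/23 11/7.6/23 11/8.9/23 11/10.3/25 11/11.6/23 11/13.0/23 -16/19.6/106 -16/21.4/106 -16/23.3/106 -16/25.1/106 6/21.0/39 11/21.0/23 11/22.3/23 11/23.6/22 7/26.6/37 7/27.8/35 7/29.4/37 10/29.7/28 12/30.1/21 12/31.4/21 12/32.8/21 12/34.1/21 11/35.6/22 -19/53.0/116 -19/55.1/117
222 -29/-41.9/116 -30/-40.1/118 5/-25.9/21 4/-24.7/22 5/-23.3/22 5/-21.9/21 15/-17.6/-8 15/-16.5/-8 15/-15.3/-8 15/-14.1/-8 15/-13.1/-7 9/-13.0/9 4/-12.7/24 4/-11.3/23 4/-10.0/24 4/-8.6/23 4/-7.3/24 4/-5.9/23 4/-4.6/24 4/-3.2/24 -26/-2.9/106 -25/-1.0/105 -26/0.9/106 -25/2.8/105 -26/4.7/106 -26/6.6/107 -26/8.4/106 -26/10.3/106 -26/12.2/107 -26/14.1/107 4/11.7/24 4/13.1/24 -26/19.7/106 -26/21.6/106 -26/23.5/106 -26/25.4/106 -1/21.0/37 5/21.0/22 9/21.0/8 11/21.7/3 11/22.9/3 11/24.4/5 11/25.5/4 3/29.6/26 5/30.4/21 4/3
[... 1785 characters left out ...]
41 17/21.2/-47 17/22.2/-47 17/23.3/-46 17/24.1/-46 19/24.5/-50 19/25.3/-50 19/26.3/-50
254 16/-18.9/-52 12/-19.0/-45 9/-19.1/-37 5/-19.0/-30 1/-19.0/-21 -19/-22.7/22 -19/-21.3/22 -5/-16.9/-8 -4/-15.7/-9 -5/-14.5/-9 -5/-13.3/-9 -12/-13.2/6 -20/-13.1/24 -19/-11.6/23 -19/-10.2/23 -19/-8.8/23 -19/-7.5/23 -20/-6.1/23 -20/-4.7/24 -20/-3.3/24 -47/-2.6/82 -47/-0.9/82 -47/0.9/81 -47/2.7/81 -47/4.5/82 -47/6.2/81 -47/8.0/81 -47/9.8/81 -47/11.5/81 -21/10.8/27 -19/12.0/22 -20/13.4/23 -20/14.8/23 -20/16.3/24 -20/17.6/23 -19/19.0/23 -20/20.4/23 -20/21.8/24 -10/21.0/2 -4/20.9/-10 -4/22.0/-10 3/21.4/-25 7/21.3/-34 11/21.2/-42 14/21.3/-48 17/21.1/-55 17/22.1/-55 17/22.9/-55 17/23.8/-55 18/24.5/-56 18/25.1/-57
```

```bash
python3 - <<'E'
from h import *
s=env.state(); im,d=env.grab_frame('scene'); cv2.imwrite('pics/s1.png',im); W=cloud('scene',d)
c=s['ee_pos']; m=(np.hypot(W[...,0]-c[0],W[...,1]-c[1])<75)
b,g,r=[im[...,i].astype(int) for i in range(3)]
for z in range(80,220,6):
    k=m&(abs(W[...,2]-z)<3)
    if k.sum(): print(z,k.sum(),im[k].mean(0).round(),np.percentile(W[k][:,:2],[3,97],axis=0).round(0).ravel())
v,u=np.where(m); x0,y0=u.min()-20,v.min()-40
cv2.imwrite('pics/s1c.png',cv2.resize(im[max(0,y0):v.max()+20,x0:u.max()+20],None,fx=4,fy=4,interpolation=cv2.INTER_CUBIC)[:600,:800])
E
```

```text
80 67 [87. 94. 93.] [ 529. -246.  589. -131.]
86 149 [113. 124. 130.] [ 520. -249.  585. -133.]
92 407 [129. 143. 151.] [ 516. -253.  583. -136.]
98 39 [116. 128. 136.] [ 526. -245.  569. -135.]
104 19 [113. 124. 135.] [ 526. -208.  569. -174.]
110 23 [111. 121. 131.] [ 526. -207.  570. -172.]
116 21 [111. 122. 132.] [ 527. -206.  569. -174.]
122 34 [133. 142. 151.] [ 524. -206.  569. -172.]
128 1 [110.  90.  60.] [ 522. -176.  522. -176.]
134 15 [94. 84. 68.] [ 520. -202.  573. -173.]
140 32 [73. 71. 64.] [ 520. -210.  575. -170.]
146 32 [59. 54. 45.] [ 518. -212.  576. -169.]
152 33 [55. 51. 42.] [ 519. -205.  575. -169.]
158 32 [56. 54. 42.] [ 519. -210.  576. -169.]
164 37 [53. 52. 41.] [ 517. -205.  577. -170.]
170 32 [62. 58. 49.] [ 517. -210.  577. -171.]
176 37 [56. 51. 43.] [ 516. -214.  578. -169.]
182 40 [58. 54. 45.] [ 519. -205.  578. -168.]
188 39 [54. 49. 41.] [ 516. -203.  579. -171.]
194 29 [62. 56. 46.] [ 518. -193.  580. -170.]
200 19 [67. 60. 48.] [ 515. -192.  579. -168.]
206 15 [64. 58. 48.] [ 517. -211.  589. -169.]
212 16 [62. 57. 48.] [ 470. -206.  592. -162.]
218 43 [60. 54. 43.] [ 483. -198.  595. -146.]
```

View pics/s1c.png

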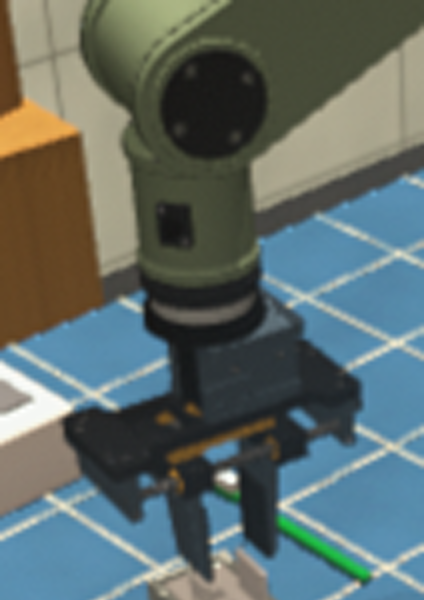

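The scene and wrist views both show the fingertips at z≈134, about 19 mm behind the reported TCP. The interface text puts them 14 mm ahead of it. So the jaws closed in free air just above the grips. I'll reopen, shift 1.2 mm towards the lug and go lower, watching the force.

arm_command(motion=[{"offset":[0,-0.0012,0],"spin":0},{"offset":[0,0,0],"spin":0}], jaw=0.062)

```text
time_s: 5.18
ee_pos: [542.9, -194.1, 115.7]
ee_rot: [-180.0, 0.0, 79.6]
force: [-0.8, -0.1, 0.3]
gripper_width: 57.5
gripper_force: 0.0
```

arm_command(motion=[{"offset":[0,0,0.008],"spin":0},{"offset":[0,0,0.008],"spin":0},{"offset":[0,0,0.008],"spin":0},{"offset":[0,0,0],"spin":0},{"offset":[0,0,0],"spin":0}])

```text
time_s: 5.8
ee_pos: [543.1, -194.1, 91.8]
ee_rot: [180.0, 0.0, 79.6]
force: [-0.0, -0.1, -0.3]
gripper_width: 61.9
gripper_force: 0.0
```

```bash
python3 w.py w4; python3 - <<'E'
import numpy as np
T=np.load('T.npy'); np.set_printoptions(precision=1,suppress=True,linewidth=150)
for sg in (-1,1):
    m=(T[...,2]>-80)&(T[...,2]<-15)&(abs(T[...,0])<22)&(sg*T[...,1]>24)&(sg*T[...,1]<50)
    print(np.percentile(T[m],[1,50,99],axis=0).ravel(), np.median(T[m&(abs(T[...,1]+0)<36)][:,1]), T[m][:,2].max())
m=(abs(T[...,0])<22)&(T[...,2]>-40)&(T[...,2]<-28)&(abs(T[...,1])<30)
P=T[m]
for a in (P[P[:,1]<0],P[P[:,1]>0]): print(len(a),np.percentile(a,[2,50,98],axis=0).ravel())
E
```

```text
[ 543.1 -194.1   91.8] [180.    0.   79.6] [-0.  -0.1 -0.3] 61.92839367681136
rim 11417 ((-0.9605484008789062, 5.658641815185547), (120.62757110595703, 62.258262634277344), 0.1831893026828766) [-59.  -24.5  -3.8  58.3  35.3   0.4]
lug 588 ((3.6962623596191406, -20.99754524230957), (30.00748062133789, 18.057106018066406), 0.18217408657073975) [ -9.1 -30.  -34.3  18.2 -12.  -29.8]
tab 409 ((0.6455087661743164, 24.42204475402832), (21.96575355529785, 5.270527362823486), 0.5500248670578003) [ -9.2  21.9 -33.8  11.3  26.9 -30.1]
[-14.9 -41.6 -79.5  16.6 -32.2 -60.9  19.1 -29.7 -20. ] -30.719560306002528 -17.872393573367575
[-14.2  24.4 -79.6  15.1  33.5 -57.6  19.2  43.6 -19.4] 32.29724205053631 -15.249750682657895
650 [ -9.3 -30.  -39.    5.4 -14.9 -32.6  18.2 -12.  -28.7]
430 [ -9.4  21.9 -33.8   1.8  24.2 -32.6  11.4  26.9 -28.4]
```

arm_command(motion=[{"offset":[0,0,0.005],"spin":0},{"offset":[0,0,0.005],"spin":0},{"offset":[0,0,0],"spin":0},{"offset":[0,0,0],"spin":0}], jaw=0.053)

```text
time_s: 6.35
ee_pos: [543.0, -194.1, 81.7]
ee_rot: [180.0, 0.0, 79.6]
force: [0.5, 0.0, -0.1]
gripper_width: 53.2
gripper_force: 0.0
```

arm_command(motion=[{"offset":[0,0,0],"spin":0},{"offset":[0,0,0],"spin":0}], jaw=0.045)

```text
time_s: 6.6
ee_pos: [544.8, -194.5, 82.5]
ee_rot: [179.8, 0.0, 79.6]
force: [3.9, -1.4, 0.2]
gripper_width: 44.8
gripper_force: 2.0
```

arm_command(motion=[{"offset":[0,0,0],"spin":0},{"offset":[0,0,0],"spin":0}], jaw=0.04)

```text
time_s: 6.85
ee_pos: [543.4, -194.2, 82.2]
ee_rot: [179.9, 0.0, 79.6]
force: [2.6, -0.6, 2.0]
gripper_width: 39.9
gripper_force: 7.6
```

arm_command(motion=[{"offset":[0,0,0],"spin":0},{"offset":[0,0,0],"spin":0},{"offset":[0,0,0],"spin":0},{"offset":[0,0,0],"spin":0}], jaw=0.033)

```text
time_s: 7.35
ee_pos: [541.7, -193.8, 81.9]
ee_rot: [-179.9, 0.0, 79.6]
force: [-1.7, -0.2, 5.8]
gripper_width: 36.2
gripper_force: 15.0
```

```bash
cat > g.py <<'E'
import numpy as np
T=np.load('T.npy'); np.set_printoptions(precision=1,suppress=True,linewidth=150)
from workcell import env
s=env.state(); print(s['time_s'],s['ee_pos'],s['force'],s['torque'],s['gripper_width'])
# row profile across y at several x, ahead of the fingers
for x in (26,34,42):
    m=(abs(T[...,0]-x)<1.5)&(abs(T[...,1])<45)&(T[...,2]<60)&(T[...,2]>-20)
    P=T[m]; P=P[P[:,1].argsort()]
    b=np.arange(-30,42,1.); i=np.digitize(P[:,1],b)
    print(x,*[f"{b[k-1]:.0f}:{np.median(P[i==k,2]):.0f}" for k in range(1,len(b)) if (i==k).any() and not -16<b[k-1]<22])
E
python3 w.py w5; python3 g.py
```

```text
[ 541.7 -193.8   81.9] [-179.9    0.    79.6] [-1.7 -0.2  5.8] 36.206871338193416
rim 11344 ((-1.1568984985351562, 7.16607666015625), (120.76444244384766, 62.369266510009766), 0.2384161651134491) [-58.7 -22.5 -13.7  58.4  37.   -9.5]
lug 635 ((8.959145545959473, -15.4595365524292), (13.327818870544434, 27.145036697387695), 64.90836334228516) [ -3.4 -25.8 -45.6  18.9 -11.9 -39.5]
tab 504 ((8.685312271118164, 18.901470184326172), (26.47344207763672, 10.841588020324707), 24.64605712890625) [ -3.5  14.1 -45.7  18.9  28.2 -39.8]
7.4 [ 541.6 -193.8   81.9] [-1.   0.6  4.9] [-0.1  0.1 -0.1] 35.66314245376554
26 -24:-12 -23:-13 -22:-13 -21:-12 -20:-13 -19:-13 -18:-11 -17:-11 -16:-10 22:-11 23:-10 24:-11 25:-11 26:-11 27:-11 31:-9 32:-3 33:-13 34:-13 35:-13 36:-13 37:-13 38:-13
34 -24:-12 -23:-12 -22:-13 -21:-12 -20:-13 -19:-13 -18:-12 -17:-11 -16:-11 22:-11 23:-10 24:-10 25:-11 26:-11 27:-10 28:-10 32:-3 33:-13 34:-13 35:-12 36:-13 37:-12 38:-12
42 -24:-12 -23:-13 -22:-13 -21:-13 -20:-13 -19:-13 -18:-10 -17:-11 -16:-10 22:-10 23:-11 24:-11 25:-10 26:-11 27:-11 28:-11 32:-6 33:-13 34:-13 35:-13 36:-13 37:-13 38:-13
```

arm_command(motion=[{"offset":[0,0.001,-0.0005],"spin":0},{"offset":[0,0.001,0],"spin":0},{"offset":[0,0,0],"spin":0}])

```text
time_s: 7.78
ee_pos: [544.4, -194.2, 81.9]
ee_rot: [-179.9, -0.0, 79.6]
force: [-0.8, -0.4, 3.1]
gripper_width: 36.2
gripper_force: 15.0
```

```bash
python3 w.py w6|head -2; python3 g.py
```

```text
[ 544.4 -194.2   81.9] [-179.9   -0.    79.6] [-0.8 -0.4  3.1] 36.24679103855503
rim 11213 ((-1.4500007629394531, 4.326715469360352), (121.16368103027344, 62.2459602355957), 0.2648141086101532) [-58.9 -25.  -13.6  58.3  34.2  -9.5]
7.825 [ 544.5 -194.3   81.9] [-1.7  0.3  1.7] [0.  0.3 0. ] 36.10851345563273
26 -27:-13 -26:-13 -25:-12 -24:-12 -23:-12 -22:-13 -21:1 -18:-10 -17:-10 -16:-10 22:-11 23:-11 24:-11 25:-11 26:-10 27:-11 29:-10 30:-13 31:-13 32:-13 33:-13 34:-13 35:-13
34 -27:-12 -26:-13 -25:-13 -24:-12 -23:-13 -22:-12 -21:-1 -18:-11 -17:-10 -16:-11 22:-10 23:-11 24:-11 25:-11 26:-11 27:-10 28:-11 29:-9 30:-13 31:-13 32:-13 33:-13 34:-13 35:-13
42 -27:-13 -26:-12 -25:-13 -24:-13 -23:-13 -22:-12 -21:-6 -18:-10 -17:-11 -16:-10 22:-10 23:-11 24:-11 25:-11 26:-11 27:-11 28:-11 29:-9 30:-13 31:-13 32:-13 33:-13 34:-13 35:-12
```

arm_command(motion=[{"offset":[0,-0.0007,0],"spin":0},{"offset":[0,0,-0.001],"spin":0},{"offset":[0,0,-0.002],"spin":0}])

```text
time_s: 8.2
ee_pos: [544.3, -194.2, 84.9]
ee_rot: [-180.0, -0.0, 79.6]
force: [-0.2, 0.6, -0.8]
gripper_width: 35.8
gripper_force: 15.0
```

arm_command(motion=[{"offset":[0,0,-0.003],"spin":0},{"offset":[0,0,-0.003],"spin":0}])

```text
time_s: 8.45
ee_pos: [544.4, -194.3, 91.5]
ee_rot: [180.0, 0.0, 79.6]
force: [-0.0, 0.4, -1.0]
gripper_width: 35.9
gripper_force: 15.0
```

arm_command(motion=[{"offset":[0,0,-0.005],"spin":0},{"offset":[0,0,-0.005],"spin":0},{"offset":[0,0,-0.005],"spin":0},{"offset":[0,0,-0.006],"spin":0},{"offset":[0,0,-0.006],"spin":0}])

```text
time_s: 9.07
ee_pos: [544.3, -194.3, 118.7]
ee_rot: [180.0, 0.0, 79.6]
force: [-0.4, -0.6, -1.6]
gripper_width: 36.2
gripper_force: 15.0
```

arm_command(motion=[{"offset":[0,0,-0.01],"spin":0},{"offset":[0,0,-0.015],"spin":0},{"offset":[0,0,-0.015],"spin":0},{"offset":[0,0,-0.015],"spin":0},{"offset":[0,0,0],"spin":0}])

```text
time_s: 9.7
ee_pos: [545.2, -194.6, 175.1]
ee_rot: [179.8, 0.0, 79.6]
force: [-0.2, 0.9, -1.5]
gripper_width: 36.1
gripper_force: 15.0
```

```bash
python3 - <<'E'
from h import *
np.set_printoptions(precision=1,suppress=True)
s=env.state(); print(s['ee_pos'],s['ee_rot'],s['force'],s['gripper_width'])
im,d=env.grab_frame('wrist'); cv2.imwrite('pics/w7.png',im)
W=cloud('wrist',d,s); R=Ro.from_euler('xyz',s['ee_rot'],degrees=True).as_matrix(); T=(W-np.array(s['ee_pos']))@R
m=(abs(T[...,0])<75)&(abs(T[...,1])<50)&(T[...,2]>-15)&(T[...,2]<-4)
print('plate',m.sum(),np.percentile(T[m],[1,50,99],axis=0),cv2.minAreaRect(T[m][:,:2].astype(np.float32)))
im,d=env.grab_frame('top'); W=cloud('top',d); cv2.imwrite('pics/t2.png',im)
m=(W[...,2]>31)&(W[...,2]<40)&(np.hypot(W[...,0]-531,W[...,1]-200)<90)
print(cv2.minAreaRect(W[m][:,:2].astype(np.float32)))
E
```

```text
[ 545.2 -194.6  175.1] [179.8   0.   79.6] [-0.2  0.9 -1.5] 36.08726149581294
plate 7459 [[-51.2 -17.2 -12.4]
 [ 24.2   2.5 -10.5]
 [ 52.2  27.6  -6.2]] ((-0.249725341796875, 5.086420059204102), (105.35337829589844, 46.11750793457031), 0.30302783846855164)
((530.823974609375, 200.087646484375), (80.68357849121094, 119.05741119384766), 27.163387298583984)
```

View pics/w7.png

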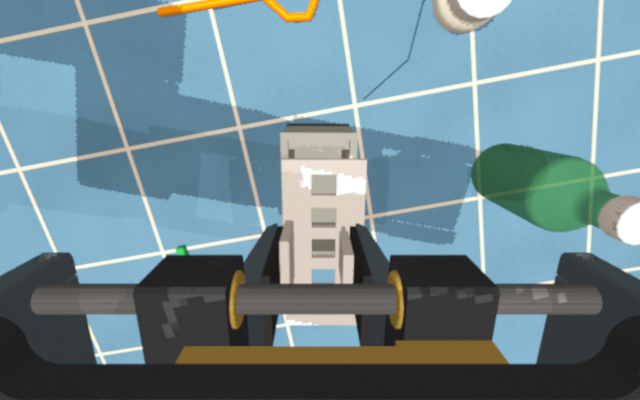

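arm_command(motion=[{"offset":[0.02,-0.0045,0],"spin":0},{"offset":[0.038,-0.009,0],"spin":0},{"offset":[0.042,-0.0097,0],"spin":0},{"offset":[0.042,-0.0097,0],"spin":0},{"offset":[0.042,-0.0097,0],"spin":0}])

```text
time_s: 10.42
ee_pos: [534.4, -3.0, 172.6]
ee_rot: [-179.9, -0.0, 79.6]
force: [-0.3, 0.3, -2.3]
gripper_width: 36.0
gripper_force: 15.0
```

arm_command(motion=[{"offset":[0.042,-0.0097,0],"spin":0},{"offset":[0.042,-0.0097,0],"spin":0},{"offset":[0.042,-0.0097,0],"spin":0},{"offset":[0.042,-0.0097,0],"spin":0},{"offset":[0.031,-0.0072,0],"spin":0}])

```text
time_s: 11.05
ee_pos: [524.4, 201.2, 172.6]
ee_rot: [-179.9, 0.0, 79.7]
force: [0.2, -0.3, -2.2]
gripper_width: 35.7
gripper_force: 15.0
```

arm_command(motion=[{"offset":[0,0,0],"spin":-0.13},{"offset":[0,0,0],"spin":-0.13},{"offset":[0,0,0],"spin":-0.13},{"offset":[0,0,0],"spin":-0.13},{"offset":[0,0,0],"spin":-0.136}])

```text
time_s: 11.68
ee_pos: [524.7, 199.4, 172.5]
ee_rot: [-179.9, -0.0, 117.5]
force: [-0.1, 0.2, -1.1]
gripper_width: 36.0
gripper_force: 15.0
```

arm_command(motion=[{"offset":[0,0,0.02],"spin":0},{"offset":[0,0,0.02],"spin":0},{"offset":[0,0,0.02],"spin":0},{"offset":[0,0,0],"spin":0},{"offset":[0,0,0],"spin":0}])

```text
time_s: 12.3
ee_pos: [526.0, 199.1, 113.7]
ee_rot: [180.0, -0.0, 117.2]
force: [-0.4, -0.3, -0.5]
gripper_width: 36.0
gripper_force: 15.0
```

```bash
cat > b.py <<'E'
from h import *
import sys
np.set_printoptions(precision=1,suppress=True)
s=env.state(); print(s['time_s'],s['ee_pos'],s['ee_rot'],s['force'],s['gripper_width'])
im,d=env.grab_frame('wrist'); cv2.imwrite('pics/%s.png'%sys.argv[1],im)
W=cloud('wrist',d,s); R=Ro.from_euler('xyz',s['ee_rot'],degrees=True).as_matrix(); T=(W-np.array(s['ee_pos']))@R
np.save('T.npy',T); Z=W[...,2]
def rect(nm,m):
    P=T[m]
    if m.sum()>10: print(nm,m.sum(),np.percentile(P,[0.5,99.5],axis=0).ravel(),cv2.minAreaRect(P[:,:2].astype(np.float32)),np.median(P[:,2]))
rect('plate',(abs(T[...,0])<75)&(abs(T[...,1])<50)&(T[...,2]>-15)&(T[...,2]<-7))
rect('boxrim',(abs(T[...,0])<90)&(abs(T[...,1])<70)&(Z>31)&(Z<39))
E
python3 b.py w8
```

```text
12.3 [526.  199.1 113.7] [180.   -0.  117.2] [-0.4 -0.3 -0.5] 36.012677465699724
plate 7291 [-52.3 -17.1 -13.4  51.5  28.3  -7.4] ((-0.8040924072265625, 5.620771408081055), (104.92527770996094, 46.12623977661133), 0.04800988733768463) -10.595945153410096
boxrim 1478 [-60.9 -33.   76.5  58.   46.7  82.2] ((-1.5891151428222656, 6.73150634765625), (119.46465301513672, 80.172607421875), 0.2598072588443756) 78.50826535969873
```

View pics/w8.png

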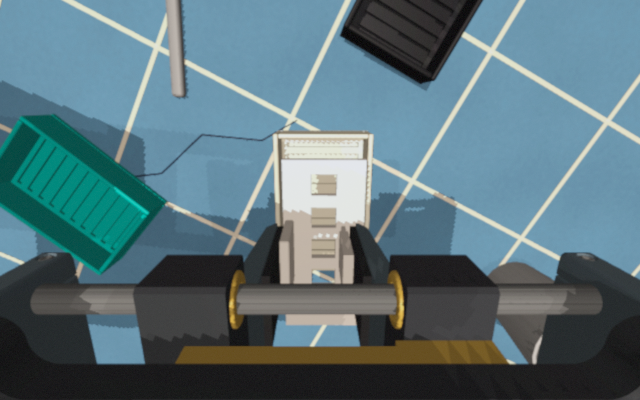

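arm_command(motion=[{"offset":[-0.0005,0.001,0.013],"spin":0},{"offset":[0,0,0.013],"spin":0},{"offset":[0,0,0.013],"spin":0},{"offset":[0,0,0.013],"spin":0},{"offset":[0,0,0],"spin":0}])

```text
time_s: 12.98
ee_pos: [526.2, 198.0, 59.7]
ee_rot: [-179.8, -0.0, 117.2]
force: [0.4, -0.7, -1.9]
gripper_width: 35.6
gripper_force: 15.0
```

```bash
python3 b.py w9
```

```text
12.975 [526.2 198.   59.7] [-179.8   -0.   117.2] [ 0.4 -0.7 -1.9] 35.597276334812555
plate 7307 [-52.4 -17.1 -13.6  51.5  28.4  -7.3] ((-0.8860130310058594, 5.612495422363281), (105.19993591308594, 46.182621002197266), 0.10703705996274948) -10.599007915342435
boxrim 2092 [-12.7 -32.7  22.5  59.1  47.   28.4] ((21.295215606689453, 7.201839447021484), (75.75875854492188, 80.36542510986328), 0.16083744168281555) 24.469250240277187
```

arm_command(motion=[{"offset":[0,0.0015,0.006],"spin":0},{"offset":[0,0,0.006],"spin":0},{"offset":[0,0,0.006],"spin":0},{"offset":[0,0,0.004],"spin":0},{"offset":[0,0,0],"spin":0}])

```text
time_s: 13.65
ee_pos: [528.3, 199.0, 38.8]
ee_rot: [-180.0, 0.0, 117.2]
force: [0.4, 0.7, -0.6]
gripper_width: 35.9
gripper_force: 15.0
```

arm_command(motion=[{"offset":[0,0,0.001],"spin":0},{"offset":[0,0,0.001],"spin":0},{"offset":[0,0,0],"spin":0}])

```text
time_s: 14.02
ee_pos: [528.5, 199.1, 37.2]
ee_rot: [-180.0, 0.0, 117.2]
force: [-0.1, 0.2, -1.8]
gripper_width: 35.8
gripper_force: 15.0
```

arm_command(motion=[{"offset":[0,0,0.0007],"spin":0},{"offset":[0,0,0.0007],"spin":0},{"offset":[0,0,0],"spin":0}])

```text
time_s: 14.4
ee_pos: [528.5, 199.1, 35.7]
ee_rot: [-180.0, 0.0, 117.2]
force: [-0.4, -0.9, -1.8]
gripper_width: 36.0
gripper_force: 15.0
```

arm_command(motion=[{"offset":[0,0,0.0007],"spin":0},{"offset":[0,0,0.0007],"spin":0},{"offset":[0,0,0],"spin":0}])

```text
time_s: 14.78
ee_pos: [528.5, 199.1, 34.3]
ee_rot: [-180.0, 0.0, 117.2]
force: [0.4, 0.4, -1.8]
gripper_width: 36.1
gripper_force: 15.0
```

arm_command(motion=[{"offset":[0,0,0.0007],"spin":0},{"offset":[0,0,0.0007],"spin":0},{"offset":[0,0,0],"spin":0}])

```text
time_s: 15.15
ee_pos: [528.5, 199.1, 32.9]
ee_rot: [-180.0, 0.0, 117.2]
force: [0.3, -0.6, -1.5]
gripper_width: 36.2
gripper_force: 15.0
```

arm_command(motion=[{"offset":[0,0,0.0007],"spin":0},{"offset":[0,0,0.0007],"spin":0},{"offset":[0,0,0],"spin":0}])

```text
time_s: 15.52
ee_pos: [528.5, 199.1, 31.5]
ee_rot: [-180.0, 0.0, 117.2]
force: [0.2, 0.6, -2.0]
gripper_width: 35.9
gripper_force: 15.0
```

arm_command(motion=[{"offset":[0,0,0.0007],"spin":0},{"offset":[0,0,0.0007],"spin":0},{"offset":[0,0,0],"spin":0}])

```text
time_s: 15.9
ee_pos: [528.5, 199.1, 30.1]
ee_rot: [-180.0, 0.0, 117.2]
force: [0.2, -0.6, -1.3]
gripper_width: 35.8
gripper_force: 15.0
```

arm_command(motion=[{"offset":[0,0,0.0007],"spin":0},{"offset":[0,0,0.0007],"spin":0},{"offset":[0,0,0],"spin":0}])

```text
time_s: 16.27
ee_pos: [528.5, 199.1, 28.7]
ee_rot: [-180.0, 0.0, 117.2]
force: [-1.1, 0.5, -0.7]
gripper_width: 35.6
gripper_force: 15.0
```

arm_command(motion=[{"offset":[0,0,0.0006],"spin":0},{"offset":[0,0,0.0006],"spin":0},{"offset":[0,0,0],"spin":0}])

```text
time_s: 16.65
ee_pos: [528.6, 199.1, 28.0]
ee_rot: [180.0, 0.0, 117.2]
force: [-0.5, 0.2, 2.5]
gripper_width: 35.9
gripper_force: 15.0
```

arm_command(motion=[{"offset":[0,0,0.0004],"spin":0},{"offset":[0,0,0],"spin":0}])

```text
time_s: 16.9
ee_pos: [528.6, 199.1, 28.0]
ee_rot: [180.0, 0.0, 117.2]
force: [-2.0, -1.1, 6.2]
gripper_width: 35.7
gripper_force: 15.0
```

```bash
python3 b.py w10
```

```text
16.9 [528.6 199.1  28. ] [180.    0.  117.2] [-2.  -1.1  6.2] 35.73134843330653
plate 9300 [-59.6 -34.8 -12.8  58.7  43.6  -7. ] ((-0.5241851806640625, 4.38909912109375), (79.56751251220703, 119.45176696777344), 89.93541717529297) -10.38386968150979
boxrim 8942 [-60.  -35.2 -11.   59.2  43.9  -3.4] ((-0.8981666564941406, 4.401393890380859), (120.4712905883789, 80.22093200683594), 0.0463799424469471) -9.922589760594441
```

arm_command(motion=[{"offset":[0,0.001,-0.0004],"spin":0},{"offset":[0,0,0],"spin":0}], jaw=0.038)

```text
time_s: 17.2
ee_pos: [529.6, 199.6, 28.0]
ee_rot: [180.0, 0.0, 117.2]
force: [-1.6, -0.8, 4.9]
gripper_width: 38.2
gripper_force: 11.3
```

arm_command(motion=[{"offset":[0,0.001,0],"spin":0}], jaw=0.04)

```text
time_s: 17.32
ee_pos: [530.5, 200.1, 27.9]
ee_rot: [180.0, 0.0, 117.2]
force: [-1.2, -0.4, 5.9]
gripper_width: 39.9
gripper_force: 9.9
```

arm_command(motion=[{"offset":[0,0.001,0],"spin":0}], jaw=0.042)

```text
time_s: 17.45
ee_pos: [531.4, 200.5, 27.9]
ee_rot: [180.0, 0.0, 117.2]
force: [-1.2, -1.7, 6.2]
gripper_width: 41.8
gripper_force: 8.1
```

arm_command(motion=[{"offset":[0,0.001,0],"spin":0},{"offset":[0,0,0],"spin":0}], jaw=0.044)

```text
time_s: 17.7
ee_pos: [532.2, 201.0, 27.6]
ee_rot: [180.0, 0.0, 117.2]
force: [-0.3, -1.4, 2.4]
gripper_width: 44.2
gripper_force: 1.7
```

arm_command(motion=[{"offset":[0,0,0],"spin":0},{"offset":[0,0,0],"spin":0}], jaw=0.056)

```text
time_s: 17.95
ee_pos: [531.9, 200.8, 27.1]
ee_rot: [-180.0, 0.0, 117.2]
force: [-0.0, -0.2, -0.1]
gripper_width: 56.0
gripper_force: 0.0
```

```bash
python3 b.py w11; python3 - <<'E'
import numpy as np
T=np.load('T.npy'); np.set_printoptions(precision=1,suppress=True)
for nm,a,b in(('lug',-32,-5),('tab',8,35)):
    m=(abs(T[...,0])<25)&(T[...,1]>a)&(T[...,1]<b)&(T[...,2]>-46)&(T[...,2]<-38); print(nm,np.percentile(T[m],[3,97],axis=0).ravel() if m.sum() else 0)
for x0 in (24,48):
  for y0 in (-14,20):
    m=(abs(T[...,0]-x0)<3)&(abs(T[...,1]-y0)<3); print(x0,y0,np.median(T[m][:,2]))
E
```

```text
17.95 [531.9 200.8  27.1] [-180.     0.   117.2] [-0.  -0.2 -0.1] 55.97380733868958
plate 10669 [-60.1 -38.6 -13.5  59.1  40.   -7.1] ((-0.8722381591796875, 0.5735397338867188), (120.16551971435547, 79.81050109863281), 0.05277194455265999) -11.132028541640016
boxrim 9398 [-60.2 -38.9 -11.9  59.1  40.1  -4.3] ((-0.8451499938964844, 0.5651168823242188), (120.20553588867188, 80.23409271240234), 0.10870018601417542) -10.72850155977424
lug [ -3.7 -30.2 -45.   17.8 -15.2 -38.5]
tab [ -4.2  18.9 -45.4  17.9  33.6 -38.3]
24 -14 -132.3690752854557
24 20 -132.55111495851617
48 -14 -11.337945381819345
48 20 -11.176454743615302
```

arm_command(motion=[{"offset":[0,0,-0.01],"spin":0},{"offset":[0,0,-0.02],"spin":0},{"offset":[0,0,-0.03],"spin":0},{"offset":[0,0,-0.04],"spin":0},{"offset":[0,0,-0.04],"spin":0}])

```text
time_s: 18.62
ee_pos: [532.0, 200.9, 169.5]
ee_rot: [180.0, 0.0, 117.2]
force: [0.4, 0.6, 0.0]
gripper_width: 56.2
gripper_force: 0.0
```

arm_command(motion=[{"offset":[-0.01,0,-0.03],"spin":0},{"offset":[0,0,0],"spin":0},{"offset":[0,0,0],"spin":0}])

```text
time_s: 19.0
ee_pos: [535.9, 191.9, 196.8]
ee_rot: [-179.9, -0.0, 117.2]
force: [0.8, -0.3, -0.1]
gripper_width: 55.8
gripper_force: 0.0
```

```bash
python3 - <<'E'
from h import *
np.set_printoptions(precision=1,suppress=True)
s=env.state(); print(s['time_s'],s['ee_pos'],s['force'])
im,d=env.grab_frame('wrist'); cv2.imwrite('pics/w12.png',im); W=cloud('wrist',d,s)
c=(531,200); n=np.hypot(W[...,0]-c[0],W[...,1]-c[1])<80; Z=W[...,2]
for a,b in((31,50),(60,80)):
    m=n&(Z>a)&(Z<b); print(cv2.minAreaRect(W[m][:,:2].astype(np.float32)),np.median(Z[m]))
m=n&(Z>36)&(Z<50); P=W[m]; A=np.c_[P[:,:2]-c,np.ones(len(P))]; print('plane',np.linalg.lstsq(A,P[:,2],rcond=None)[0]*[1000,1000,1])
im,d=env.grab_frame('top'); W=cloud('top',d); cv2.imwrite('pics/t3.png',im)
E
```

```text
19.0 [535.9 191.9 196.8] [ 0.8 -0.3 -0.1]
((533.0717163085938, 200.5985565185547), (80.05638885498047, 119.01956939697266), 27.084333419799805) 38.06076507066851
((533.7313842773438, 201.84970092773438), (43.895057678222656, 35.083892822265625), 27.356399536132812) 70.32767921510043
plane [ 0.7  0.5 38.5]
```

View pics/w12.png

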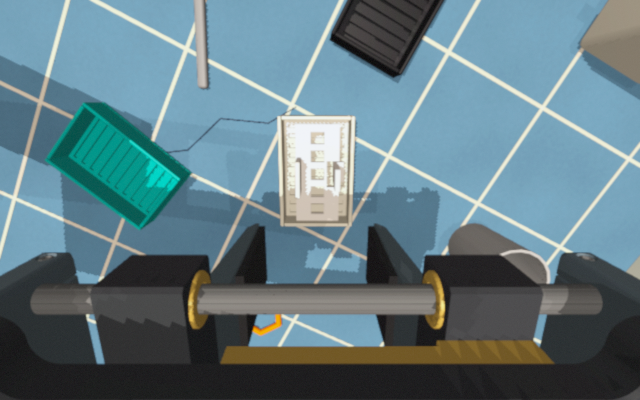

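The picture shows the insert standing level and square in the cream box, at about (317,172). The tab is out again, 43.9 mm over the grips. The box hasn't moved and the arm is clear, so I'm handing in.

```bash
python3 -c "
from workcell import env
print(env.job_done())"
```

```text
the job is handed in; nothing more can be done
None
```

The job is handed in after about 19 s: the insert was unlatched, lifted out and set down on the drain grid at about 6 N, and it stands level in the cream soap box with its tab sprung back. The box didn't visibly move and nothing else was touched. While pinching, the insert slid about 2 mm against the lug-side wall of the stand, and I re-centred it before lifting. The real fingertips sit about 33 mm further back than the interface text says, so I set the grasp height from the camera images.

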